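# Register a walnut block in the hold-down jig and screw the clamp onto it

### The arm

A 6-joint arm with a two-finger parallel gripper is mounted at the origin on a cart in front of the work surface, level with it; the furniture and walls round the work are solid. World frame = base frame: x ahead of the robot, y to its left, z up, the work surface at z = 0. Lengths are in m, angles in degrees, forces in N, time in s.
With the tool pointing down it reaches from about 0.4 to 0.825 m from the base axis. Payload 7 kg.
Tool frame: the origin (TCP) lies on the centre line of the jaws, within the pads' length; the fingertips stand r.tip_reach ahead of it and the grasp point (between the pads) is the TCP (r.tip_reach is the distance from the TCP to the fingertips, in m); z points along the fingers, y is the line along which they close (so a half turn about z gives the same grasp; the last joint's range is limited). The gripper opens to 88 mm and grips with 3 to 60 N. Pads are 19 mm wide; open, the fingers measure 130 mm over their backs; the gripper's body (78 mm by 193 mm) begins 47 mm behind the grasp point.
Start: joints at [80.965, 20.546, 0.682, 0, -70.136, -16.507], TCP at [0.291, 0.609, 0.246] pointing down, gripper open.
Joint ranges: [-176.03, 176.03], [-82.01, 121.73], [-58.28, 71.71], [-173.87, 95.51], [-174.79, -0.11], [-173.66, 173.66]. Speed limits (degrees/s): [136.94, 136.94, 172.46, 180, 180, 180].

### API

Orientations are given as [roll, pitch, yaw] about the fixed x, y, z axes, in that order (R = Rz(yaw) Ry(pitch) Rx(roll)).
In Python, from plant import sensors, cams, r gives the robot as it stands.
- The arm moves only by the tool drive_tool, never from a script. Its argument "rows" is a list of rows, each an object of numbers: "fingers": the gripper's target within -1 to 1 (fully open at 1, half-way at 0, shut at -1); "x", "y", "z": the shift along the tool's x, y, z in m; "spin": the turn about the tool's z in rad. A call has 1 to 10 rows; each row is the pose to reach, as a shift and turn from the pose commanded when the call began, along the tool's axes at that moment; what a row does not reach only later rows make up. A row lasts 1/8 s, in which the tool goes at most 62.5 mm and 10.7 degrees, less where a joint would pass 70% of its speed; a pose out of reach is approached as far as the arm can. A call with a gripper value outside its range is refused whole. The fingers move at their own pace and stop on an object; "newtons" is the grip in N (left out, the last holds). Time passes only in rows, so rows that repeat a pose let the fingers close. It gives the time, the measured TCP pose, the force, the opening and the grip force at its end, in the units of the state.
- sensors.get_state(): the state, without advancing time (a new reading comes with each control period).
- cams.capture(name): name is "scene" or "top" or "wrist"; returns a dict with "pixels" (400x640x3 uint8, red, green, blue), "intrinsics" (3x3 intrinsics, pixels), "eye" and "orientation" of the camera in the world; the wrist camera has in their place "T_tool_cam" (4x4, takes a point from camera to tool coordinates, whose origin is the TCP and whose axes are the flange's). Camera axes: x right, y up, looking along -z (the intrinsics and any distortion apply to the point x, -y, -z); pixel columns grow to the right and rows downward; lengths in m; the calibration is good to about 2 mm. The wrist camera is an equidistant fisheye: a pixel r from the principal point sees the ray r / f radians off the axis. A picture is of the moment at which its call begins: read the wrist's pose just before it. There is no depth.
- r.close_job(): hands the job in; it is judged then, once.
The state is a dict: "time_s": time; "joints": joint angles; "qd": joint speeds; "joint_torque": joint torques, N m; "tcp_pos": TCP position; "eef_rot": TCP orientation; "contact_force": force on the tool from outside, world axes, zero at the start; "moment": the same for the moment, N m; "gripper_width": finger opening in m; "gripper_force": force on a finger pad.
Only numpy, scipy, OpenCV 4.12 (cv2) and the standard library are available. Lean on these libraries where they do the work, as an engineer would, in place of code of your own. Each camera call takes 0.05 s, during which the arm holds its last target. There are 200 camera calls.

### The job

Set up the walnut block for carving: slide it along the bed of the metal jig, without lifting it off, until its long side lies flat against the fence and its end against the end stop, under the clamp screw. Then turn the round knob clockwise, regripping it as often as needed, until the clamp foot touches the block, and tighten it about half a turn more, so that the block is held in place. Leave the things standing round about and on the jig where they are.

Things in the scene. Friction and masses are not known exactly. Their poses are not given: they have to be found in the camera images.
- jig: Fixed hold-down jig: flat aluminium bed 160 x 350 x 12 mm with steel fence, end stop and C-frame clamp. Origin on the worktop; in its frame (mm) the bed spans x -90..70, y -165..185, top at z 12. Fence along y: face at x 30, looking to -x, y -161..175, top z 34. End stop: face at y -150, looking to +y, x -40..42, top z 34. -x side and +y end are open. Place and yaw vary.
- frame_top (a point): Top of the C-frame's arm on the vertical screw axis, at jig x 7, y -115, z 110 mm. The grey arm spans jig x -19..69, y -132..-98, z 85..110 (a low brass flange stands 3 mm higher round the screw); its column stands behind the fence (x 43..69, y -135..-95), no higher than the arm.
- home (a point): Where the block's centre must come: jig x 7, y -86, z 29 mm, the block's long side along the fence (either way round). Axes as the jig's.
- block_mid (a point): Centre of the walnut block, 46 (x) x 128 (y, long) x 34 mm (z), about 0.13 kg (0.09 to 0.18), lying loose and skewed on the bed, within 0.3 rad of parallel to the fence; 17 mm above its underside. Axes along its sides.
- knob_mid (a point): Centre of the clamp screw's round ribbed black knob, 53 mm in diameter, 28 mm high (14 mm above and below the point), on the vertical screw axis; gripped across its diameter from above. It moves down 12 mm per turn; at joint value 0 the point is 160 mm above the worktop.
- screw (a joint): Turn of the knob, rad; grows clockwise as seen from above, and lowers knob and foot 12 mm per turn (1.91 mm per rad). 0 is fully up, stop at 12. Starts between 0 and 1.6. Stays where left (drag 0.08 N m); can be gripped at any angle. The foot's face meets the top of a block on the bed at 6.28; beyond that it presses about 4.8 N per rad.
- foot: Black rubber clamp foot, 28 mm in diameter, under the screw; origin in the centre of its underside. It does not turn; it is sprung upward in the screw (2.5 N/mm, 12 mm of give). At joint value 0 its face is 58 mm above the worktop, 12 mm above the top of a block on the bed.
- loupe: Bystander: black loupe, 34 mm in diameter, 31 high, standing on the bed's free corner near the stop; origin under its centre.
- jar: Bystander: dark jar, 49 mm in diameter, 66 high, on the worktop off the jig's +y end; origin under its centre.
- glass: Bystander: water glass, 72 mm in diameter, 119 high, on the worktop at the jig's -x side; origin under its centre.
- stone: Bystander: whetstone, 26 x 98 x 12 mm, lying at the jig's -x side; origin under its centre.
- tin: Bystander: flat round tin, 60 mm in diameter, 16 high, behind the fence (+x side); origin under its centre.
- bar: Bystander: walnut sanding bar, 32 x 138 x 30 mm, narrower than the block, lying behind the fence (+x side); origin under its centre.
- block: The same walnut block; origin in the centre of its underside.
There are look-alikes about, which are no part of the job. What is shaped like the block but purple or yellow is not meant.

How it is judged (in metres and radians):
On the way:
1. the block lies home against fence and stop, the foot not yet on it (x of block_mid in the frame of jig above 0.002 m and y of block_mid in the frame of jig below -0.081 m and angle between the y axis of block_mid and the y axis of jig, either way round below 0.06 rad and contact force between foot and block below 0.5 N), for 0.2 s.
At the end, for the whole second after the job is handed in: The block lies flat on the bed within 5 mm of the fence and of the end stop, its long side parallel to the fence within 0.06 rad, at rest, and the clamp foot presses on it with 5 to 28 N (about 1.1 to 5.8 rad of knob past touching; half a turn gives about 15 N) (x of block_mid in the frame of jig above 0.002 m and y of block_mid in the frame of jig below -0.081 m and angle between the y axis of block_mid and the y axis of jig, either way round below 0.06 rad and contact force between foot and block between 5 and 28 N and linear speed of block below 0.01 m/s and z of block_mid in the frame of jig below 0.034 m).
It fails at once if the block is lifted off the bed (z of block_mid in the frame of jig above 0.041 m).
It fails at once if a bystander on or beside the jig is shifted by more than 25 mm (distance of any of loupe, jar, glass, stone, tin, bar from where it was at the start of the episode above 0.025 m).
It fails at once if a bystander is knocked over (angle between any of loupe, jar, glass, stone, tin, bar's own z axis and vertical above 0.5 rad).
It also fails if it takes over 72 s, if anything falls off the work surface, if the arm or the gripper's body presses on something with over 40 N, if the wrist force passes 120 N, or if a joint passes its speed limit or range.

## Working session

There is one attempt and no reset: what is moved stays moved. The work goes in short steps, Python scripts to look and compute and a tool call to move; the robot and the scene stay as the last step left them, time stands still between calls to the robot, and variables do not carry over. Pictures are saved under pics/ and viewed, at most 10 in all, crops included, and the job is handed in when it is done.

Besides the shell and the picture viewer there is one more tool, called after ">>>" by a JSON object that holds its "method" and its "body". drive_tool: Moves the arm, as the interface text tells. Its arguments: {"type":"object","properties":{"rows":{"type":"array"},"newtons":{"type":"number"}},"required":["rows"]}

```bash
mkdir -p pics; ls
cat > h.py <<'E'
import numpy as np, cv2
from plant import sensors,cams,r
from scipy.spatial.transform import Rotation as R
def rot(o):
    o=np.array(o,float)
    if o.shape==(3,3): return o
    if o.size==4: return None
    return R.from_euler('xyz',o,degrees=True).as_matrix()
def ray(c,u,v):
    K=np.array(c['intrinsics']); d=np.array([(u-K[0,2])/K[0,0],-(v-K[1,2])/K[1,1],-1.])
    return np.array(c['eye']),rot(c['orientation'])@d
def onz(c,u,v,z):
    e,d=ray(c,u,v); return e+d*(z-e[2])/d[2]
def proj(c,p):
    K=np.array(c['intrinsics']); q=rot(c['orientation']).T@(np.array(p)-np.array(c['eye']))
    return K[0,2]+K[0,0]*q[0]/-q[2],K[1,2]-K[1,1]*q[1]/-q[2]
def grab(n):
    c=cams.capture(n); return c
def save(c,f): cv2.imwrite('pics/'+f,cv2.cvtColor(c['pixels'],cv2.COLOR_RGB2BGR))
E
python3 - <<'E'
from h import *
import pickle
for n in('top','scene'):
    c=grab(n); save(c,n+'0.png'); print({k:v for k,v in c.items() if k!='pixels'}); pickle.dump(c,open(n+'0.pkl','wb'))
print(sensors.get_state(),r.tip_reach)
E
```

```text
pics
{'intrinsics': array([[376.38799486,   0.        , 316.57491624],
       [  0.        , 376.38799486, 200.54903372],
       [  0.        ,   0.        ,   1.        ]]), 'eye': array([ 0.37893694, -0.01742037,  1.02711514]), 'orientation': array([ 11.784395  ,   0.09720718, -88.76727623])}
{'intrinsics': array([[364.28402963,   0.        , 321.80044853],
       [  0.        , 364.28402963, 199.10285118],
       [  0.        ,   0.        ,   1.        ]]), 'eye': array([ 0.08903792, -0.55114765,  0.78884208]), 'orientation': array([ 46.22312018,   0.64208431, -41.70920554])}
{'time_s': 0.1, 'joints': array([ 8.09648672e+01,  2.05873724e+01,  6.39618620e-01, -1.77501874e-02,
       -7.01361609e+01, -1.65073751e+01]), 'qd': array([-0.03304723, -0.06869324,  0.14262006,  0.03208613, -0.06163639,
        0.00552705]), 'joint_torque': array([-2.47523079e-03, -5.84162772e+01,  2.93749684e+01,  7.01535568e+00,
        1.02007360e-02, -4.56197461e-05]), 'tcp_pos': array([0.29088781, 0.60865461, 0.24472037]), 'eef_rot': array([ 1.79914802e+02, -7.84610757e-03, -2.55485455e+01]), 'contact_force': array([-0.70205449,  0.34927651,  0.03154432]), 'moment': array([-0.01495499,  0.03391788, -0.02029275]), 'gripper_force': 0.0, 'gripper_width': 0.08785990325055296} 0.019
```

View pics/top0.png

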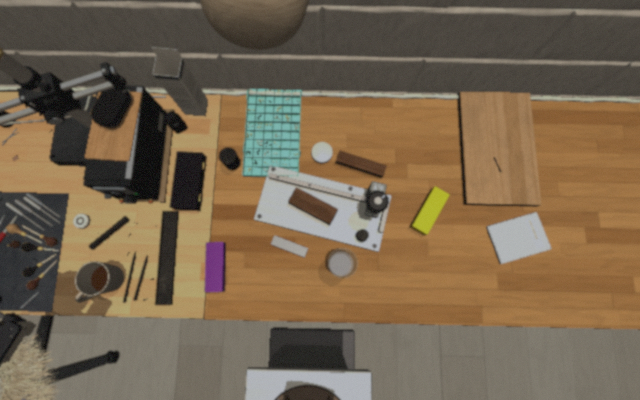

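View pics/scene0.png

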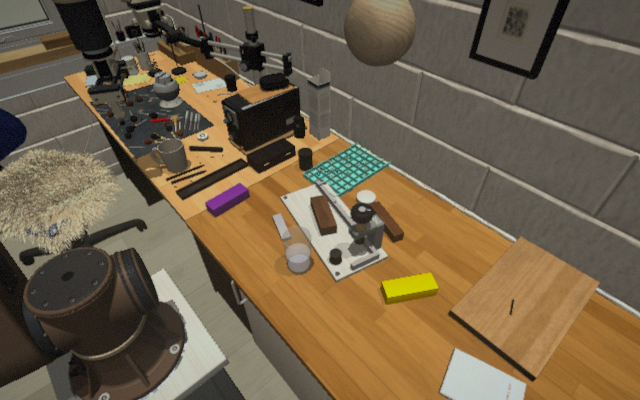

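The top view shows the jig bed with corners near (270,168), (393,193), (379,248) and (254,217). The block is at (312,206), the knob at (376,190), the loupe at (362,235), the glass at (340,263), the stone at (289,245) and the jar at (230,158). The jig's +y end is on the left.

```bash
cat >> h.py <<'E'
def bmask(c,box,lo=(0,40,20),hi=(20,255,125)):
    hsv=cv2.cvtColor(c['pixels'],cv2.COLOR_RGB2HSV); m=cv2.inRange(hsv,np.array(lo),np.array(hi))
    k=np.zeros_like(m); k[box[1]:box[3],box[0]:box[2]]=255; m&=k
    n,l,s,ce=cv2.connectedComponentsWithStats(m); i=1+np.argmax(s[1:,4]); return ((l==i)*255).astype(np.uint8),s[i]
E
python3 - <<'E'
from h import *
import pickle
c=pickle.load(open('top0.pkl','rb'))
hsv=cv2.cvtColor(c['pixels'],cv2.COLOR_RGB2HSV)
for p in [(300,225),(330,230),(300,185),(312,206),(312,230),(330,192),(376,190),(362,235),(300,205)]: print(p,hsv[p[1],p[0]])
m,s=bmask(c,(240,150,400,260),(0,0,130),(179,50,255)); print('bed',s)
ct=max(cv2.findContours(m,0,2)[0],key=cv2.contourArea)
P=np.array([onz(c,*p[0],.012)[:2] for p in ct]).astype(np.float32)*1000
print(cv2.minAreaRect(P)); print(cv2.boxPoints(cv2.minAreaRect(P)))
m,s=bmask(c,(282,185,345,228)); print('block',s)
ct=max(cv2.findContours(m,0,2)[0],key=cv2.contourArea)
P=np.array([onz(c,*p[0],.046)[:2] for p in ct]).astype(np.float32)*1000
print(cv2.minAreaRect(P)); print(cv2.boxPoints(cv2.minAreaRect(P)))
im=cv2.cvtColor(c['pixels'],cv2.COLOR_RGB2BGR)[145:285,215:405]
cv2.imwrite('pics/crop0.png',cv2.resize(im,None,fx=4,fy=4,interpolation=cv2.INTER_CUBIC))
E
```

```text
(300, 225) [ 95   8 184]
(330, 230) [109  11 184]
(300, 185) [ 19  25 114]
(312, 206) [ 13 135  83]
(312, 230) [109  11 188]
(330, 192) [ 18  25 132]
(376, 190) [ 24  12 103]
(362, 235) [25 31 50]
(300, 205) [ 12 132  85]
bed [ 254  161  134   91 5377]
((587.4885864257812, -30.443893432617188), (352.19427490234375, 190.9149627685547), 76.57394409179688)
[[ 453.7519   -179.56407 ]
 [ 639.4492   -223.89267 ]
 [ 721.2253    118.676285]
 [ 535.52795   163.00488 ]]
block [289 188  48  36 817]
((569.7742919921875, 0.1700439453125), (124.16963958740234, 48.22391128540039), 64.12409210205078)
[[520.9845   -45.16721 ]
 [564.37354  -66.21326 ]
 [618.5641    45.507298]
 [575.17505   66.553345]]
```

View pics/crop0.png

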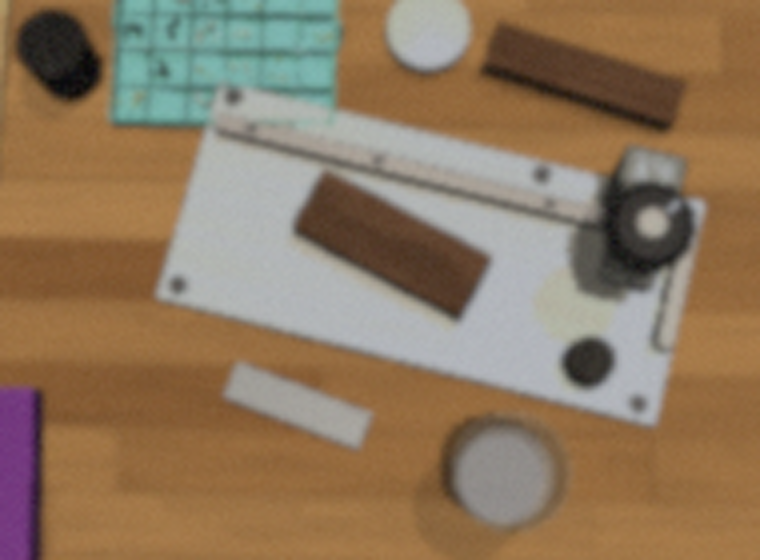

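The crop shows bed corners at (218,88), (706,203), (658,425) and (157,297), and block-top corners at (327,172), (490,258), (460,320) and (295,230). The loupe top is at (588,360), the glass at (502,475) and the knob at (650,225).

```bash
cat > jig.py <<'E'
from h import *
import pickle
c=pickle.load(open('top0.pkl','rb'))
def w(p,z): return onz(c,215+(p[0]+.5)/4-.5,145+(p[1]+.5)/4-.5,z)[:2]*1000
A=np.array([[70,185],[70,-165],[-90,-165],[-90,185]],float)
B=np.array([w(p,.012) for p in [(218,88),(706,203),(658,425),(157,297)]])
a=A-A.mean(0); b=B-B.mean(0)
yaw=np.arctan2((a[:,0]*b[:,1]-a[:,1]*b[:,0]).sum(),(a*b).sum())
Rj=np.array([[np.cos(yaw),-np.sin(yaw)],[np.sin(yaw),np.cos(yaw)]]); t=B.mean(0)-Rj@A.mean(0)
J=lambda p:Rj@np.array(p,float)+t          # jig->world mm
I=lambda p:Rj.T@(np.array(p,float)-t)
E
python3 - <<'E'
from jig import *
print('yaw',np.degrees(yaw),'org',t,'resid',(B-np.array([J(p) for p in A])).round(1).tolist())
bc=np.array([I(w(p,.046)) for p in [(327,172),(490,258),(460,320),(295,230)]]); print('block jig',bc.round(1).tolist(),bc.mean(0),'sides',np.linalg.norm(np.diff(bc,axis=0),axis=1))
d=(bc[0]-bc[1]+bc[3]-bc[2]); print('ang to jig y deg',np.degrees(np.arctan2(-d[0],d[1])))
for n,p,z in [('loupe',(588,360),.043),('glass',(502,475),.119),('stone',(297,405),.012),('knob',(650,225),.172),('tin',(428,33),.016)]: print(n,'jig',I(w(p,z)).round(1),'world',w(p,z).round(1))
print('axis world',J([7,-115]),'home',J([7,-86]))
E
```

```text
yaw -12.843839098554954 org [579.30329379 -40.82474482] resid [[-3.6, 0.2], [-1.3, 0.6], [1.6, 0.0], [3.3, -0.8]]
block jig [[18.8, 90.8], [-11.7, -28.8], [-56.8, -19.3], [-24.8, 101.4]] [-18.62900474  36.04282368] sides [123.46583555  46.05138661 124.88958047]
ang to jig y deg -14.565298039773545
loupe jig [ -61.6 -106.9] world [ 495.5 -131.3]
glass jig [-151.8  -65.7] world [416.7 -71.2]
stone jig [-134.4   73.4] world [464.6  60.6]
knob jig [   5.5 -113.4] world [ 559.5 -152.6]
tin jig [140.2  50.8] world [727.3 -22.4]
axis world [ 560.56427682 -154.50345541] home [ 567.01081892 -126.22904835]
```

>>> {"method": "drive_tool", "body": {"rows": [{"x": 0.515, "y": 0.391, "z": 0, "spin": 1.604, "fingers": 1}, {"x": 0.515, "y": 0.391, "z": 0, "spin": 1.604, "fingers": 1}, {"x": 0.515, "y": 0.391, "z": 0, "spin": 1.604, "fingers": 1}, {"x": 0.515, "y": 0.391, "z": 0, "spin": 1.604, "fingers": 1}, {"x": 0.515, "y": 0.391, "z": 0, "spin": 1.604, "fingers": 1}, {"x": 0.515, "y": 0.391, "z": 0, "spin": 1.604, "fingers": 1}, {"x": 0.515, "y": 0.391, "z": 0, "spin": 1.604, "fingers": 1}, {"x": 0.515, "y": 0.391, "z": 0, "spin": 1.604, "fingers": 1}, {"x": 0.515, "y": 0.391, "z": 0, "spin": 1.604, "fingers": 1}, {"x": 0.515, "y": 0.391, "z": 0, "spin": 1.604, "fingers": 1}]}}

```text
time_s: 1.35
tcp_pos: [0.5777, 0.0514, 0.2455]
eef_rot: [180.0, -0.0, -117.5]
contact_force: [1.1, 0.9, 0.2]
gripper_width: 0.0877
gripper_force: 0.0
```

```bash
cat >> h.py <<'E'
def wpt(c,s,u,v,z):
    K=np.array(c['intrinsics']);T=np.array(c['T_tool_cam'])
    a=np.array([(u-K[0,2])/K[0,0],(v-K[1,2])/K[1,1]]); th=np.hypot(*a); n=a/max(th,1e-9)
    d=np.array([n[0]*np.sin(th),-n[1]*np.sin(th),-np.cos(th)])
    Rt=rot(s['eef_rot']); e=np.array(s['tcp_pos'])+Rt@T[:3,3]; d=Rt@T[:3,:3]@d
    return (e+d*(z-e[2])/d[2])*1000
E
python3 - <<'E'
from h import *
import pickle
s=sensors.get_state(); c=grab('wrist'); save(c,'w1.png'); pickle.dump((s,c),open('w1.pkl','wb')); print(c['intrinsics'],c['T_tool_cam'],s['tcp_pos'])
E
```

```text
[[309.70691629   0.         317.79915528]
 [  0.         309.70691629 199.74747703]
 [  0.           0.           1.        ]] [[ 9.86673446e-04  9.54993309e-01  2.96625702e-01  7.93336444e-02]
 [ 9.99999391e-01 -7.95779835e-04 -7.64291247e-04  7.16506100e-04]
 [-4.93844275e-04  2.96626275e-01 -9.54993512e-01 -1.39678300e-01]
 [ 0.00000000e+00  0.00000000e+00  0.00000000e+00  1.00000000e+00]] [0.57772132 0.05144928 0.24548313]
```

View pics/w1.png

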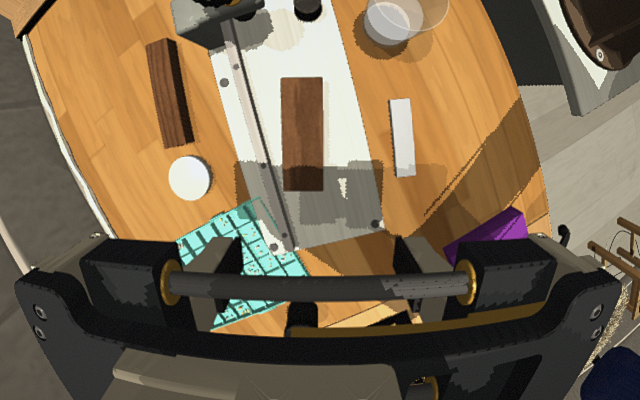

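The wrist view shows block-top corners near (281,78), (323,77), (323,191) and (283,191). The fence runs from (232,20) to (290,250) and the bed's +y/-x corner is at (384,229).

Run:
```python
from jig import *
s,cw=pickle.load(open('w1.pkl','rb'))
m,st=bmask(cw,(265,65,340,200),(0,60,20),(20,255,150)); print(st)
ct=max(cv2.findContours(m,0,2)[0],key=cv2.contourArea)
P=np.array([wpt(cw,s,*p[0],.046)[:2] for p in ct]).astype(np.float32); q=cv2.minAreaRect(P); print(q,'jig ctr',I(q[0]))
pts=[wpt(cw,s,*p,.046)[:2] for p in [(281,78),(323,77),(323,191),(283,191)]]
print('corners jig',[I(p).round(1).tolist() for p in pts],'ctr',np.mean(pts,0),I(np.mean(pts,0)))
print('bed corner jig',I(wpt(cw,s,384,229,.012)[:2]), 'bed -x edge', I(wpt(cw,s,358,100,.012)[:2]))
g=cv2.cvtColor(cw['pixels'],cv2.COLOR_RGB2GRAY)
for v in (60,110,150,175,215): print(v,g[v,225:300:1].tolist())
```

```text
[ 281   77   43  114 4634]
((569.5809936523438, 0.83734130859375), (126.12933349609375, 45.8568115234375), 62.49650573730469) jig ctr [-18.74029875  38.45846777]
corners jig [[-12.8, -27.8], [-56.6, -16.8], [-24.8, 106.4], [19.4, 94.9]] ctr [569.78282432   1.5355023 ] [-18.69871537  39.18402631]
bed corner jig [-88.42643092 186.68149371] bed -x edge [-91.51745967  16.98957217]
60 [237, 236, 238, 236, 202, 210, 203, 203, 203, 202, 210, 214, 221, 207, 145, 66, 47, 73, 161, 231, 225, 225, 237, 237, 236, 235, 235, 235, 237, 236, 236, 236, 236, 236, 237, 236, 237, 237, 237, 236, 237, 237, 236, 237, 237, 236, 237, 237, 237, 237, 236, 237, 237, 237, 237, 237, 235, 236, 237, 237, 237, 237, 237, 236, 237, 237, 236, 236, 237, 237, 237, 237, 236, 237, 237]
110 [238, 238, 238, 239, 238, 237, 237, 238, 237, 238, 238, 237, 237, 237, 238, 239, 238, 231, 211, 209, 208, 208, 206, 209, 214, 221, 221, 188, 70, 51, 61, 146, 209, 225, 225, 231, 239, 238, 238, 238, 238, 238, 237, 238, 238, 238, 237, 237, 238, 238, 238, 238, 238, 240, 244, 216, 134, 98, 100, 104, 104, 97, 95, 98, 100, 102, 99, 99, 101, 99,
[... 404 characters left out ...]
151, 151, 151, 147, 148, 147, 147, 94, 85, 86, 89, 89, 88, 86, 86, 113, 145, 149, 150, 151, 153, 151, 149, 153, 151, 148, 149, 148, 147, 146, 149, 149, 130, 115, 122, 123, 123, 124, 122, 123, 124, 127, 126, 79, 57, 56, 76, 103, 111, 114, 136, 149, 153, 149, 125, 76, 55, 58, 63, 64, 61, 50, 45, 43, 40, 35, 34, 38, 41, 46, 43, 41]
215 [212, 138, 76, 74, 177, 218, 216, 211, 214, 218, 218, 220, 190, 148, 133, 135, 136, 135, 137, 137, 138, 136, 114, 80, 68, 73, 93, 101, 104, 122, 133, 133, 151, 150, 147, 151, 149, 150, 150, 149, 147, 144, 145, 139, 123, 114, 137, 150, 142, 132, 120, 121, 119, 122, 121, 123, 125, 122, 76, 58, 56, 77, 104, 116, 113, 139, 150, 151, 150, 150, 147, 148, 148, 150, 142]
```

>>> {"method": "drive_tool", "body": {"rows": [{"x": 0, "y": 0, "z": 0, "spin": 0, "fingers": 1}, {"x": 0, "y": 0, "z": 0, "spin": 0, "fingers": 1}]}}

```text
time_s: 1.65
tcp_pos: [0.5769, 0.0538, 0.2453]
eef_rot: [180.0, -0.0, -117.4]
contact_force: [-0.1, 1.1, 0.4]
gripper_width: 0.0877
gripper_force: 0.0
```

>>> {"method": "drive_tool", "body": {"rows": [{"x": 0.01, "y": -0.018, "z": 0.05, "fingers": 1}, {"x": 0.01, "y": -0.018, "z": 0.1, "fingers": 1}, {"x": 0.01, "y": -0.018, "z": 0.15, "fingers": 1}, {"x": 0.01, "y": -0.018, "z": 0.175, "fingers": 1}, {"x": 0.01, "y": -0.018, "z": 0.189, "fingers": 1}, {"x": 0.01, "y": -0.018, "z": 0.189, "fingers": 1}]}}

```text
invalid input
```

>>> {"method": "drive_tool", "body": {"rows": [{"x": 0, "y": 0, "z": 0, "fingers": -1}, {"x": 0, "y": 0, "z": 0, "fingers": -1}, {"x": 0, "y": 0, "z": 0, "fingers": -1}, {"x": 0, "y": 0, "z": 0, "fingers": -1}, {"x": 0, "y": 0, "z": 0, "fingers": -1}, {"x": 0, "y": 0, "z": 0, "fingers": -1}], "newtons": 15}}

```text
invalid input
```

>>> {"method": "drive_tool", "body": {"rows": [{"x": 0.01, "y": -0.018, "z": 0.05, "spin": 0, "fingers": 1}, {"x": 0.01, "y": -0.018, "z": 0.1, "spin": 0, "fingers": 1}, {"x": 0.01, "y": -0.018, "z": 0.15, "spin": 0, "fingers": 1}, {"x": 0.01, "y": -0.018, "z": 0.175, "spin": 0, "fingers": 1}, {"x": 0.01, "y": -0.018, "z": 0.189, "spin": 0, "fingers": 1}, {"x": 0.01, "y": -0.018, "z": 0.189, "spin": 0, "fingers": 1}]}}

```text
time_s: 2.4
tcp_pos: [0.5883, 0.0371, 0.0563]
eef_rot: [180.0, -0.0, -117.4]
contact_force: [-0.2, -1.2, 0.4]
gripper_width: 0.0881
gripper_force: 0.0
```

>>> {"method": "drive_tool", "body": {"rows": [{"x": 0, "y": 0, "z": 0, "spin": 0, "fingers": -1}, {"x": 0, "y": 0, "z": 0, "spin": 0, "fingers": -1}, {"x": 0, "y": 0, "z": 0, "spin": 0, "fingers": -1}, {"x": 0, "y": 0, "z": 0, "spin": 0, "fingers": -1}, {"x": 0, "y": 0, "z": 0, "spin": 0, "fingers": -1}, {"x": 0, "y": 0, "z": 0, "spin": 0, "fingers": -1}], "newtons": 15}}

```text
time_s: 3.15
tcp_pos: [0.5887, 0.0362, 0.0567]
eef_rot: [-180.0, 0.0, -117.4]
contact_force: [-1.4, -0.8, 2.5]
gripper_width: 0.0452
gripper_force: 15.0
```

>>> {"method": "drive_tool", "body": {"rows": [{"x": 0.005, "y": -0.002, "z": 0, "spin": -0.06, "fingers": -1}, {"x": 0.015, "y": -0.006, "z": 0, "spin": -0.12, "fingers": -1}, {"x": 0.027, "y": -0.0105, "z": 0, "spin": -0.18, "fingers": -1}, {"x": 0.04, "y": -0.0155, "z": 0, "spin": -0.23, "fingers": -1}, {"x": 0.054, "y": -0.021, "z": 0, "spin": -0.255, "fingers": -1}, {"x": 0.068, "y": -0.026, "z": 0, "spin": -0.255, "fingers": -1}, {"x": 0.082, "y": -0.031, "z": 0, "spin": -0.255, "fingers": -1}, {"x": 0.095, "y": -0.036, "z": 0, "spin": -0.255, "fingers": -1}, {"x": 0.106, "y": -0.04, "z": 0, "spin": -0.255, "fingers": -1}, {"x": 0.106, "y": -0.04, "z": 0, "spin": -0.255, "fingers": -1}]}}

```text
time_s: 4.4
tcp_pos: [0.5751, -0.0776, 0.0567]
eef_rot: [180.0, -0.0, -102.9]
contact_force: [0.2, -3.0, 4.4]
gripper_width: 0.0458
gripper_force: 15.0
```

Run:
```python
from jig import *
s=sensors.get_state(); cw=grab('wrist'); save(cw,'w2.png'); pickle.dump((s,cw),open('w2.pkl','wb'))
print(s['tcp_pos'],s['eef_rot'],'tcp jig',I(s['tcp_pos'][:2]*1000))
```

```text
[ 0.57505974 -0.07761003  0.05672772] [ 1.79995401e+02 -4.12200860e-02 -1.02890191e+02] tcp jig [  4.03978658 -36.80822259]
```

View pics/w2.png

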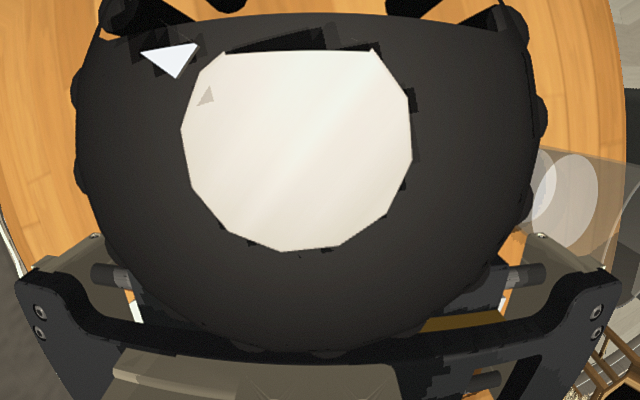

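The wrist camera sits right above the knob, which fills the view with its white cap at (300,150). Contact force is small, so I'll push gently on towards the stop.

>>> {"method": "drive_tool", "body": {"rows": [{"x": 0.004, "y": 0, "z": 0, "spin": 0, "fingers": -1}, {"x": 0.007, "y": 0, "z": 0, "spin": 0, "fingers": -1}, {"x": 0.009, "y": 0, "z": 0, "spin": 0, "fingers": -1}, {"x": 0.011, "y": 0, "z": 0, "spin": 0, "fingers": -1}, {"x": 0.011, "y": 0, "z": 0, "spin": 0, "fingers": -1}]}}

```text
time_s: 5.08
tcp_pos: [0.5744, -0.0854, 0.0567]
eef_rot: [-179.8, 0.1, -102.8]
contact_force: [2.9, 10.9, 2.6]
gripper_width: 0.0459
gripper_force: 15.0
```

>>> {"method": "drive_tool", "body": {"rows": [{"x": 0, "y": -0.002, "z": 0, "spin": 0, "fingers": -1}, {"x": 0, "y": -0.004, "z": 0, "spin": 0, "fingers": -1}, {"x": 0, "y": -0.006, "z": 0, "spin": 0, "fingers": -1}, {"x": 0, "y": -0.006, "z": 0, "spin": 0, "fingers": -1}]}}

```text
time_s: 5.58
tcp_pos: [0.5756, -0.0864, 0.0561]
eef_rot: [179.7, 0.1, -102.9]
contact_force: [-9.8, 16.5, 14.1]
gripper_width: 0.0456
gripper_force: 15.0
```

>>> {"method": "drive_tool", "body": {"rows": [{"x": 0, "y": 0.003, "z": -0.001, "spin": 0, "fingers": 1}, {"x": 0, "y": 0.003, "z": -0.001, "spin": 0, "fingers": 1}, {"x": 0, "y": 0.003, "z": -0.001, "spin": 0, "fingers": 1}, {"x": 0, "y": 0.003, "z": -0.001, "spin": 0, "fingers": 1}, {"x": -0.02, "y": 0.004, "z": -0.06, "spin": 0, "fingers": 1}, {"x": -0.05, "y": 0.004, "z": -0.12, "spin": 0, "fingers": 1}, {"x": -0.08, "y": 0.004, "z": -0.18, "spin": 0, "fingers": 1}, {"x": -0.08, "y": 0.004, "z": -0.19, "spin": 0, "fingers": 1}, {"x": -0.08, "y": 0.004, "z": -0.19, "spin": 0, "fingers": 1}]}}

```text
time_s: 6.7
tcp_pos: [0.5933, -0.009, 0.2483]
eef_rot: [-179.8, 0.1, -102.8]
contact_force: [0.3, -0.3, -1.4]
gripper_width: 0.0876
gripper_force: 0.0
```

Run:
```python
from jig import *
s=sensors.get_state(); cw=grab('wrist'); save(cw,'w3.png'); pickle.dump((s,cw),open('w3.pkl','wb'))
print(s['tcp_pos'],s['eef_rot'],'tcp jig',I(s['tcp_pos'][:2]*1000))
```

```text
[ 0.593329   -0.00896158  0.24826158] [-1.79826978e+02  9.23170410e-02 -1.02797113e+02] tcp jig [ 6.59177291 34.18376913]
```

View pics/w3.png

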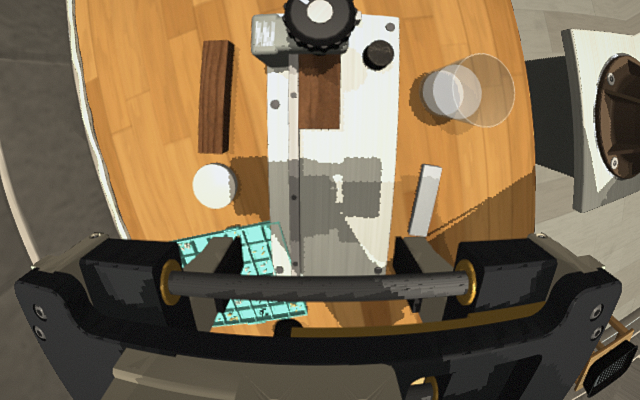

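The block is against the fence, with its +y end near row 129 and spanning columns 300–340. The knob is at (320,12), the loupe at (378,54), and the bystanders haven't moved.

Run:
```python
from jig import *
s,cw=pickle.load(open('w3.pkl','rb'))
m,st=bmask(cw,(294,50,350,140),(0,60,20),(20,255,150)); print(st)
top=[wpt(cw,s,*p,.046)[:2] for p in [(341,75),(340.5,129),(301,129)]]
print('block jig',[I(p).round(1).tolist() for p in top])
for v in (80,100,115,125): 
    u=np.where(m[v])[0]; print(v,u.min(),u.max(),I(wpt(cw,s,u.max()+.5,v,.046)[:2]).round(1),I(wpt(cw,s,u.min()-.5,v,.046)[:2]).round(1))
g=cv2.cvtColor(cw['pixels'],cv2.COLOR_RGB2GRAY)
print('col320',g[115:140,320].tolist())
print('row145',g[145,285:310].tolist(),'row110',g[110,285:310].tolist())
for p in [(299,145),(299,220),(399,60)]: print('fence/bed',p,I(wpt(cw,s,*p,.034 if p[0]<320 else .012)[:2]).round(1))
print('knob cap',wpt(cw,s,320,11,.174),'axis',J([7,-115]))
```

```text
[ 298   53   43   76 3078]
block jig [[-18.3, -79.8], [-18.2, -19.9], [25.1, -19.8]]
80 299 339 [-16.7 -74.2] [ 27.7 -74.1]
100 299 339 [-16.8 -52. ] [ 27.7 -51.9]
115 299 339 [-17.  -35.4] [ 27.8 -35.3]
125 298 338 [-16.  -24.3] [ 29.  -24.2]
col320 [83, 82, 84, 82, 83, 78, 81, 81, 84, 84, 80, 81, 78, 75, 168, 225, 235, 239, 239, 239, 239, 239, 240, 239, 240]
row145 [240, 240, 240, 209, 218, 225, 220, 218, 217, 222, 226, 231, 222, 136, 91, 219, 235, 234, 236, 240, 240, 239, 239, 239, 239] row110 [239, 240, 221, 188, 216, 220, 219, 218, 217, 221, 226, 231, 236, 142, 91, 99, 103, 108, 110, 106, 102, 96, 92, 86, 78]
fence/bed (299, 145) [28.3 -0.4]
fence/bed (299, 220) [29.6 91.4]
fence/bed (399, 60) [ -91.4 -105.4]
knob cap [ 559.07692628 -152.0191861   174.        ] axis [ 560.56427682 -154.50345541]
```

>>> {"method": "drive_tool", "body": {"rows": [{"x": 0.148, "y": 0.001, "z": 0, "spin": -1.5, "fingers": 1}, {"x": 0.148, "y": 0.001, "z": 0, "spin": -1.5, "fingers": 1}, {"x": 0.148, "y": 0.001, "z": 0, "spin": -1.5, "fingers": 1}, {"x": 0.148, "y": 0.001, "z": 0, "spin": -1.5, "fingers": 1}, {"x": 0.148, "y": 0.001, "z": 0, "spin": -1.5, "fingers": 1}, {"x": 0.148, "y": 0.001, "z": 0, "spin": -1.5, "fingers": 1}, {"x": 0.148, "y": 0.001, "z": 0, "spin": -1.5, "fingers": 1}, {"x": 0.148, "y": 0.001, "z": 0, "spin": -1.5, "fingers": 1}, {"x": 0.148, "y": 0.001, "z": 0, "spin": -1.5, "fingers": 1}, {"x": 0.148, "y": 0.001, "z": 0, "spin": -1.5, "fingers": 1}]}}

```text
time_s: 8.0
tcp_pos: [0.5582, -0.1538, 0.2456]
eef_rot: [180.0, 0.1, -17.1]
contact_force: [0.2, 0.3, -0.2]
gripper_width: 0.0877
gripper_force: 0.0
```

Run:
```python
from jig import *
s=sensors.get_state(); cw=grab('wrist'); save(cw,'w4.png'); pickle.dump((s,cw),open('w4.pkl','wb'))
print(s['tcp_pos'],s['eef_rot'],s['joints'])
```

```text
[ 0.55819369 -0.1538165   0.24561179] [ 1.79973726e+02  8.70861135e-02 -1.71230546e+01] [ 3.93476857e+00  1.16149937e+01 -1.16891652e+01 -7.36763335e-03
 -6.67865523e+01  6.89451061e+01]
```

View pics/w4.png

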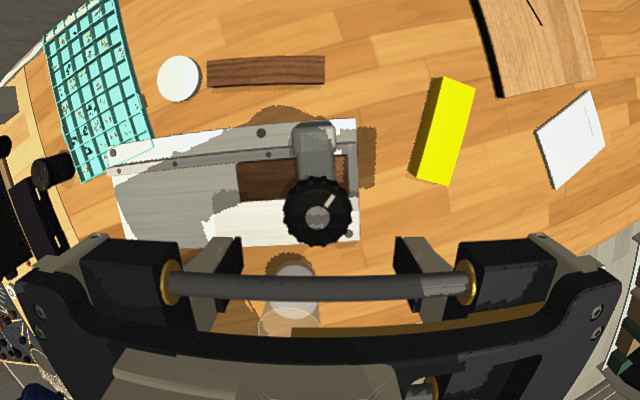

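Knob cap is at (317,218) with a white pointer mark near (330,201); the knob's outline is centred at about (317,211).

```bash
cat > knob.py <<'E'
from h import *
def knob(cw,s,z,save_=None):
    px=cw['pixels'];g=cv2.cvtColor(px,cv2.COLOR_RGB2HSV)
    sub=g[180:250,280:356]; out={}
    cap=((sub[...,2]>75)&(sub[...,2]<185)&(sub[...,1]<60)).astype(np.uint8)
    mk=(sub[...,2]>=185).astype(np.uint8)
    return sub,cap,mk
E
python3 - <<'E'
from jig import *
s,cw=pickle.load(open('w4.pkl','rb'))
g=cv2.cvtColor(cw['pixels'],cv2.COLOR_RGB2GRAY)
for v in range(176,250,4): print(v,' '.join('%3d'%x for x in g[v,280:356:2]))
print(wpt(cw,s,317.5,218,.173))
E
```

```text
176  61  56  58  63  57  55  52  49  39  56  87  99  79  77  66  26  25  67  78  78  93  30  24  75 105  96  88  66  87  87  90  79  48  49  92 133 132 131
180  50  47  46  50  46  41  37  38  35  32  35  44  15  15  11  18  16   9  20  12  11  12  16   8  18  28  62  38  69  94  92  82  52  46  73 132 129 131
184  48  50  49  44  36  32  39  37  26  14  13  10  10  12  23  18  20  19  15  17  18  20  20  25  18   8  12  10  13  25  51  45  48  45  71 132 128 129
188  52  54  44  40  40  30  19  16  22  28  23  24  22  23  14  22  20  20  15  18  25  16  20  21  19  19  22  18  26  25  14  25  32  50  58 129 129 130
192  51  43  40  38  29  13  15  20  23  19  20  21  29  31  33  26  26  27  24  27  29  26  30  31  35  25  19  17  21  20  20  16   9  21  46  96  97  97
196  43  37  40  32  23  24  18  22  20  22  28  27  22  26  19  26  21  25  25  23  25  28  21  26  24 143 194 132  24  20  17  21  22  25  56  93  92 163
200 232 237 208  36  21  18  20  24  19  22  23  27  25  22  27  27  23  27  23  27  24  24  23  71 185 190 136  23  23  25  21  20  16  20  24 154 211 210
204 237 
[... 1207 characters left out ...]
  15   5   9  41 102  96 145 235
236 225 226 227 226 229 234 227  99  12  13  16  13  14  16  18  15  15  18  17  16  12  14  16  14  15  13  17  17  17   6  79 214 240 111  93  98 204 233
240 231 231 232 231 231 231 232 234 195  21   5  10   9  18  17  16  20  21  17  16  16  23  23  19  22  15  16  16  25 185 239 233 230 227 220 207 193 182
244 229 231 229 226 220 200 187 168 162 161 144 146 142 122  53  10  11   8  11   9   6  11   4  44 107 145 137 142 139 131 133 132 133 132 131 130 129 132
248 139 141 141 143 143 142 143 143 143 142 142 141 141 143 159 168 167 168 165 161 161 160 159 156 153 152 153 151 155 143 143 148 142 153 156 152 163 162
[ 558.44518371 -152.47106061  173.        ]
```

>>> {"method": "drive_tool", "body": {"rows": [{"x": 0, "y": -0.001, "z": 0, "spin": -1.65, "fingers": 1}, {"x": 0, "y": -0.001, "z": 0, "spin": -1.65, "fingers": 1}, {"x": 0, "y": -0.001, "z": 0, "spin": -1.65, "fingers": 1}, {"x": 0, "y": -0.001, "z": 0, "spin": -1.65, "fingers": 1}, {"x": 0, "y": -0.001, "z": 0, "spin": -1.65, "fingers": 1}, {"x": 0, "y": -0.001, "z": 0, "spin": -1.65, "fingers": 1}, {"x": 0, "y": -0.001, "z": 0, "spin": -1.65, "fingers": 1}, {"x": 0, "y": -0.001, "z": 0, "spin": -1.65, "fingers": 1}, {"x": 0, "y": -0.001, "z": 0, "spin": -1.65, "fingers": 1}, {"x": 0, "y": -0.001, "z": 0, "spin": -1.65, "fingers": 1}]}}

```text
time_s: 9.3
tcp_pos: [0.5589, -0.1526, 0.2464]
eef_rot: [-180.0, 0.0, 77.5]
contact_force: [-0.0, -0.5, 0.5]
gripper_width: 0.0872
gripper_force: 0.0
```

>>> {"method": "drive_tool", "body": {"rows": [{"x": 0, "y": 0, "z": 0.04, "spin": 0, "fingers": 1}, {"x": 0, "y": 0, "z": 0.07, "spin": 0, "fingers": 1}, {"x": 0, "y": 0, "z": 0.088, "spin": 0, "fingers": 1}, {"x": 0, "y": 0, "z": 0.088, "spin": 0, "fingers": 1}, {"x": 0, "y": 0, "z": 0.088, "spin": 0, "fingers": -1}, {"x": 0, "y": 0, "z": 0.088, "spin": 0, "fingers": -1}, {"x": 0, "y": 0, "z": 0.088, "spin": 0, "fingers": -1}, {"x": 0, "y": 0, "z": 0.088, "spin": 0, "fingers": -1}, {"x": 0, "y": 0, "z": 0.088, "spin": 0, "fingers": -1}, {"x": 0, "y": 0, "z": 0.088, "spin": 0, "fingers": -1}], "newtons": 20}}

```text
time_s: 10.55
tcp_pos: [0.5597, -0.1527, 0.159]
eef_rot: [179.9, -0.0, 77.7]
contact_force: [2.8, -1.3, 1.5]
gripper_width: 0.0524
gripper_force: 20.0
```

>>> {"method": "drive_tool", "body": {"rows": [{"x": 0, "y": 0, "z": 0.0003, "spin": 0.18, "fingers": -1}, {"x": 0, "y": 0, "z": 0.0007, "spin": 0.36, "fingers": -1}, {"x": 0, "y": 0, "z": 0.001, "spin": 0.54, "fingers": -1}, {"x": 0, "y": 0, "z": 0.0014, "spin": 0.72, "fingers": -1}, {"x": 0, "y": 0, "z": 0.0017, "spin": 0.9, "fingers": -1}, {"x": 0, "y": 0, "z": 0.0021, "spin": 1.08, "fingers": -1}, {"x": 0, "y": 0, "z": 0.0024, "spin": 1.26, "fingers": -1}, {"x": 0, "y": 0, "z": 0.0028, "spin": 1.44, "fingers": -1}, {"x": 0, "y": 0, "z": 0.0031, "spin": 1.62, "fingers": -1}, {"x": 0, "y": 0, "z": 0.0034, "spin": 1.8, "fingers": -1}]}}

```text
time_s: 11.8
tcp_pos: [0.5602, -0.1539, 0.1556]
eef_rot: [180.0, -0.2, -25.8]
contact_force: [5.5, -9.0, -2.7]
gripper_width: 0.0523
gripper_force: 20.0
```

>>> {"method": "drive_tool", "body": {"rows": [{"x": 0.001, "y": 0.0005, "z": 0.0003, "spin": 0.18, "fingers": -1}, {"x": 0.002, "y": 0.0007, "z": 0.0007, "spin": 0.36, "fingers": -1}, {"x": 0.002, "y": 0.0007, "z": 0.001, "spin": 0.54, "fingers": -1}, {"x": 0.002, "y": 0.0007, "z": 0.0014, "spin": 0.72, "fingers": -1}, {"x": 0.002, "y": 0.0007, "z": 0.0017, "spin": 0.9, "fingers": -1}, {"x": 0.002, "y": 0.0007, "z": 0.0021, "spin": 1.08, "fingers": -1}, {"x": 0.002, "y": 0.0007, "z": 0.0024, "spin": 1.26, "fingers": -1}, {"x": 0.002, "y": 0.0007, "z": 0.0028, "spin": 1.44, "fingers": -1}, {"x": 0.002, "y": 0.0007, "z": 0.0031, "spin": 1.62, "fingers": -1}, {"x": 0.002, "y": 0.0007, "z": 0.0034, "spin": 1.8, "fingers": -1}]}}

```text
time_s: 13.05
tcp_pos: [0.559, -0.1545, 0.1521]
eef_rot: [179.9, -0.1, -129.0]
contact_force: [-4.0, -0.3, 6.6]
gripper_width: 0.0525
gripper_force: 20.0
```

>>> {"method": "drive_tool", "body": {"rows": [{"x": 0, "y": 0, "z": 0.0003, "spin": 0.18, "fingers": -1}, {"x": 0, "y": 0, "z": 0.0007, "spin": 0.36, "fingers": -1}, {"x": 0, "y": 0, "z": 0.001, "spin": 0.54, "fingers": -1}, {"x": 0, "y": 0, "z": 0.0014, "spin": 0.72, "fingers": -1}, {"x": 0, "y": 0, "z": 0.0017, "spin": 0.9, "fingers": -1}, {"x": 0, "y": 0, "z": 0.0021, "spin": 1.08, "fingers": -1}, {"x": 0, "y": 0, "z": 0.0024, "spin": 1.26, "fingers": -1}, {"x": 0, "y": 0, "z": 0.0028, "spin": 1.44, "fingers": -1}, {"x": 0, "y": 0, "z": 0.0031, "spin": 1.62, "fingers": -1}, {"x": 0, "y": 0, "z": 0.0034, "spin": 1.8, "fingers": -1}]}}

```text
time_s: 14.3
tcp_pos: [0.559, -0.1532, 0.1486]
eef_rot: [-179.9, -0.1, 127.9]
contact_force: [-5.7, 6.5, 8.1]
gripper_width: 0.0526
gripper_force: 20.0
```

>>> {"method": "drive_tool", "body": {"rows": [{"x": 0, "y": 0, "z": 0, "spin": 0, "fingers": 1}, {"x": 0, "y": 0, "z": 0, "spin": 0, "fingers": 1}, {"x": 0, "y": 0, "z": 0, "spin": 0, "fingers": 1}, {"x": 0, "y": 0, "z": -0.05, "spin": 0, "fingers": 1}, {"x": 0, "y": 0, "z": -0.097, "spin": -0.18, "fingers": 1}, {"x": 0, "y": 0, "z": -0.097, "spin": -0.36, "fingers": 1}, {"x": 0, "y": 0, "z": -0.097, "spin": -0.54, "fingers": 1}, {"x": 0, "y": 0, "z": -0.097, "spin": -0.72, "fingers": 1}, {"x": 0, "y": 0, "z": -0.097, "spin": -0.9, "fingers": 1}, {"x": 0, "y": 0, "z": -0.097, "spin": -1.08, "fingers": 1}]}}

```text
time_s: 15.55
tcp_pos: [0.5603, -0.1542, 0.2452]
eef_rot: [180.0, -0.0, -169.5]
contact_force: [0.4, 0.8, -0.0]
gripper_width: 0.0873
gripper_force: 0.0
```

>>> {"method": "drive_tool", "body": {"rows": [{"x": 0, "y": 0, "z": 0, "spin": -0.18, "fingers": 1}, {"x": 0, "y": 0, "z": 0, "spin": -0.36, "fingers": 1}, {"x": 0, "y": 0, "z": 0, "spin": -0.54, "fingers": 1}, {"x": 0, "y": 0, "z": 0, "spin": -0.72, "fingers": 1}, {"x": 0, "y": 0, "z": 0, "spin": -0.9, "fingers": 1}, {"x": 0, "y": 0, "z": 0, "spin": -1.08, "fingers": 1}, {"x": 0, "y": 0, "z": 0, "spin": -1.26, "fingers": 1}, {"x": 0, "y": 0, "z": 0, "spin": -1.44, "fingers": 1}, {"x": 0, "y": 0, "z": 0, "spin": -1.62, "fingers": 1}, {"x": 0, "y": 0, "z": 0, "spin": -1.8, "fingers": 1}]}}

```text
time_s: 16.8
tcp_pos: [0.5604, -0.1542, 0.2451]
eef_rot: [180.0, 0.0, -66.3]
contact_force: [-0.1, -0.1, 0.8]
gripper_width: 0.0875
gripper_force: 0.0
```

>>> {"method": "drive_tool", "body": {"rows": [{"x": 0, "y": 0, "z": 0, "spin": -0.18, "fingers": 1}, {"x": 0, "y": 0, "z": 0, "spin": -0.36, "fingers": 1}, {"x": 0, "y": 0, "z": 0, "spin": -0.54, "fingers": 1}, {"x": 0, "y": 0, "z": 0, "spin": -0.72, "fingers": 1}, {"x": 0, "y": 0, "z": 0, "spin": -0.87, "fingers": 1}, {"x": 0, "y": 0, "z": 0, "spin": -0.87, "fingers": 1}]}}

```text
time_s: 17.55
tcp_pos: [0.5604, -0.1542, 0.2452]
eef_rot: [180.0, 0.0, -16.9]
contact_force: [0.2, -0.1, -0.1]
gripper_width: 0.0874
gripper_force: 0.0
```

Run:
```python
from jig import *
s=sensors.get_state(); cw=grab('wrist'); save(cw,'w5.png'); pickle.dump((s,cw),open('w5.pkl','wb'))
print(s['tcp_pos'],s['eef_rot'],s['joints'])
```

```text
[ 0.56036118 -0.15418665  0.24515871] [ 1.79992415e+02  2.27054904e-02 -1.69140647e+01] [ 3.88445769e+00  1.18009038e+01 -1.15134755e+01 -1.05769734e-03
 -6.67095400e+01  6.92018975e+01]
```

View pics/w5.png

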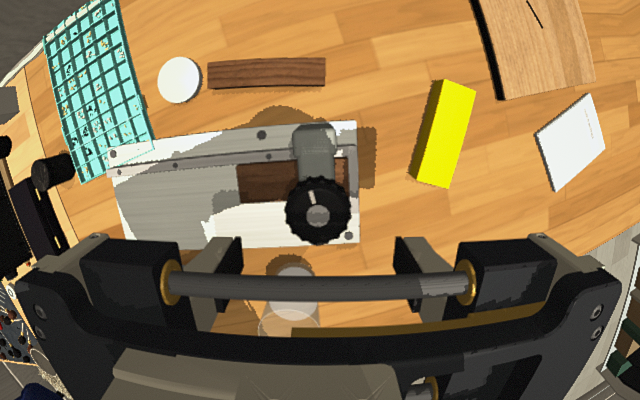

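The pointer moved from about +37° to −16°, which matches 5.4 rad clockwise. The block is unmoved. I'll regrip for the last 3.2 rad.

>>> {"method": "drive_tool", "body": {"rows": [{"x": 0, "y": 0, "z": 0.04, "spin": 0, "fingers": 1}, {"x": 0, "y": 0, "z": 0.075, "spin": 0, "fingers": 1}, {"x": 0, "y": 0, "z": 0.097, "spin": 0, "fingers": 1}, {"x": 0, "y": 0, "z": 0.097, "spin": 0, "fingers": 1}, {"x": 0, "y": 0, "z": 0.097, "spin": 0, "fingers": -1}, {"x": 0, "y": 0, "z": 0.097, "spin": 0, "fingers": -1}, {"x": 0, "y": 0, "z": 0.097, "spin": 0, "fingers": -1}, {"x": 0, "y": 0, "z": 0.097, "spin": 0, "fingers": -1}, {"x": 0, "y": 0, "z": 0.097, "spin": 0, "fingers": -1}, {"x": 0, "y": 0, "z": 0.097, "spin": 0, "fingers": -1}], "newtons": 25}}

```text
time_s: 18.85
tcp_pos: [0.5607, -0.1541, 0.1488]
eef_rot: [-180.0, -0.0, -16.9]
contact_force: [-2.2, 0.8, 4.6]
gripper_width: 0.0524
gripper_force: 25.0
```

>>> {"method": "drive_tool", "body": {"rows": [{"x": 0, "y": 0, "z": 0.0003, "spin": 0.16, "fingers": -1}, {"x": 0, "y": 0, "z": 0.0006, "spin": 0.32, "fingers": -1}, {"x": 0, "y": 0, "z": 0.0009, "spin": 0.48, "fingers": -1}, {"x": 0, "y": 0, "z": 0.0012, "spin": 0.64, "fingers": -1}, {"x": 0, "y": 0, "z": 0.0015, "spin": 0.8, "fingers": -1}, {"x": 0, "y": 0, "z": 0.0018, "spin": 0.96, "fingers": -1}, {"x": 0, "y": 0, "z": 0.0021, "spin": 1.12, "fingers": -1}, {"x": 0, "y": 0, "z": 0.0024, "spin": 1.28, "fingers": -1}, {"x": 0, "y": 0, "z": 0.0027, "spin": 1.44, "fingers": -1}, {"x": 0, "y": 0, "z": 0.0031, "spin": 1.6, "fingers": -1}]}}

```text
time_s: 20.1
tcp_pos: [0.5593, -0.1548, 0.1457]
eef_rot: [179.9, -0.1, -108.9]
contact_force: [-6.0, -1.0, 8.3]
gripper_width: 0.0524
gripper_force: 25.0
```

>>> {"method": "drive_tool", "body": {"rows": [{"x": 0, "y": 0, "z": 0.0003, "spin": 0.16, "fingers": -1}, {"x": 0, "y": 0, "z": 0.0006, "spin": 0.32, "fingers": -1}, {"x": 0, "y": 0, "z": 0.0009, "spin": 0.48, "fingers": -1}, {"x": 0, "y": 0, "z": 0.0012, "spin": 0.64, "fingers": -1}, {"x": 0, "y": 0, "z": 0.0015, "spin": 0.8, "fingers": -1}, {"x": 0, "y": 0, "z": 0.0018, "spin": 0.96, "fingers": -1}, {"x": 0, "y": 0, "z": 0.0021, "spin": 1.12, "fingers": -1}, {"x": 0, "y": 0, "z": 0.0024, "spin": 1.28, "fingers": -1}, {"x": 0, "y": 0, "z": 0.0027, "spin": 1.44, "fingers": -1}, {"x": 0, "y": 0, "z": 0.0031, "spin": 1.6, "fingers": -1}]}}

```text
time_s: 21.35
tcp_pos: [0.5587, -0.1535, 0.1426]
eef_rot: [-180.0, -0.2, 159.5]
contact_force: [-9.1, 5.8, 13.5]
gripper_width: 0.0524
gripper_force: 25.0
```

Release, rise, and turn back to the viewing yaw to check.

>>> {"method": "drive_tool", "body": {"rows": [{"x": 0, "y": 0, "z": 0, "spin": 0, "fingers": 1}, {"x": 0, "y": 0, "z": 0, "spin": 0, "fingers": 1}, {"x": 0, "y": 0, "z": 0, "spin": 0, "fingers": 1}, {"x": 0, "y": 0, "z": -0.05, "spin": 0, "fingers": 1}, {"x": 0, "y": 0, "z": -0.103, "spin": -0.18, "fingers": 1}, {"x": 0, "y": 0, "z": -0.103, "spin": -0.36, "fingers": 1}, {"x": 0, "y": 0, "z": -0.103, "spin": -0.54, "fingers": 1}, {"x": 0, "y": 0, "z": -0.103, "spin": -0.72, "fingers": 1}, {"x": 0, "y": 0, "z": -0.103, "spin": -0.9, "fingers": 1}, {"x": 0, "y": 0, "z": -0.103, "spin": -1.08, "fingers": 1}]}}

```text
time_s: 22.6
tcp_pos: [0.5604, -0.1542, 0.2449]
eef_rot: [180.0, -0.0, -138.0]
contact_force: [-0.2, -0.1, -0.1]
gripper_width: 0.0874
gripper_force: 0.0
```

>>> {"method": "drive_tool", "body": {"rows": [{"x": 0, "y": 0, "z": 0, "spin": -0.18, "fingers": 1}, {"x": 0, "y": 0, "z": 0, "spin": -0.36, "fingers": 1}, {"x": 0, "y": 0, "z": 0, "spin": -0.54, "fingers": 1}, {"x": 0, "y": 0, "z": 0, "spin": -0.72, "fingers": 1}, {"x": 0, "y": 0, "z": 0, "spin": -0.9, "fingers": 1}, {"x": 0, "y": 0, "z": 0, "spin": -1.08, "fingers": 1}, {"x": 0, "y": 0, "z": 0, "spin": -1.26, "fingers": 1}, {"x": 0, "y": 0, "z": 0, "spin": -1.44, "fingers": 1}, {"x": 0, "y": 0, "z": 0, "spin": -1.62, "fingers": 1}, {"x": 0, "y": 0, "z": 0, "spin": -1.8, "fingers": 1}]}}

```text
time_s: 23.85
tcp_pos: [0.5605, -0.1542, 0.2449]
eef_rot: [180.0, 0.0, -34.9]
contact_force: [-0.2, 0.1, 0.3]
gripper_width: 0.0877
gripper_force: 0.0
```

>>> {"method": "drive_tool", "body": {"rows": [{"x": 0, "y": 0, "z": 0, "spin": -0.16, "fingers": 1}, {"x": 0, "y": 0, "z": 0, "spin": -0.32, "fingers": 1}, {"x": 0, "y": 0, "z": 0, "spin": -0.32, "fingers": 1}, {"x": 0, "y": 0, "z": 0, "spin": -0.32, "fingers": 1}]}}

```text
time_s: 24.35
tcp_pos: [0.5605, -0.1541, 0.245]
eef_rot: [180.0, 0.0, -17.1]
contact_force: [0.1, 1.0, -0.8]
gripper_width: 0.0875
gripper_force: 0.0
```

Run:
```python
from jig import *
s=sensors.get_state(); cw=grab('wrist'); save(cw,'w6.png'); pickle.dump((s,cw),open('w6.pkl','wb'))
print(s['time_s'],s['tcp_pos'],s['eef_rot'])
s5,c5=pickle.load(open('w5.pkl','rb'))
f=lambda c:cv2.resize(cv2.cvtColor(c['pixels'],cv2.COLOR_RGB2BGR)[100:260,100:360],None,fx=1.5*2,fy=3)[:, :]
cv2.imwrite('pics/w6c.png',f(cw)[:, :800])
```

```text
24.35 [ 0.5604523  -0.15413451  0.24503941] [ 1.79998173e+02  9.61051310e-03 -1.70830688e+01]
```

View pics/w6c.png

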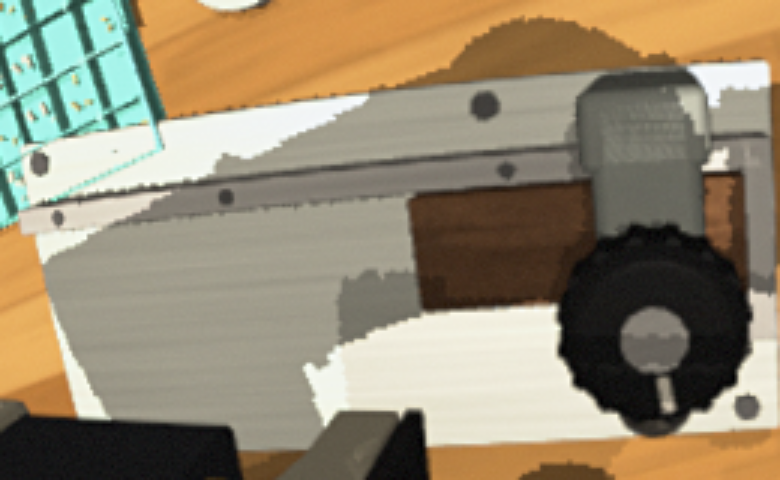

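The crop shows the knob pointer turned another ~185°, at (666,393). The block lies flush against the fence and against the stop at (743,175), with the foot down. Total turn is 8.6 rad, so with the starting angle between 0 and 1.6 the foot force should be about 11–19 N.

```bash
python3 -c "
from plant import r
print(r.close_job())"
```

```text
the job is handed in; nothing more can be done
None
```

I slid the block home against the fence and end stop, turned the clamp down 8.6 rad (estimated foot force 11–19 N, not measured), and handed the job in at about 24 s; the hand-in gave no verdict.

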